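Swing the grow lamp over the sprig

ROBOT

A 6-joint arm with a two-finger parallel gripper is mounted at the origin on a cart in front of the work surface, level with it; the furniture and walls round the work are solid. World frame = base frame: x ahead of the robot, y to its left, z up, the work surface at z = 0. Lengths are in m, angles in rad, forces in N, time in s.
With the tool pointing down it reaches from about 0.325 to 0.9 m from the base axis. Payload 6.1 kg.
Tool frame: the origin (TCP) lies midway between the tips of the shut fingers; the grasp point (between the pads) lies 19 mm behind it; z points along the fingers, y is the line along which they close (so a half turn about z gives the same grasp; the last joint's range is limited). The gripper opens to 87 mm and grips with 3 to 60 N. Pads are 19 mm wide; open, the fingers measure 117 mm over their backs; the gripper's body (75 mm by 190 mm) begins 51 mm behind the grasp point.
Start: joints at [-1.232, 0.22, 1.526, -0, 1.395, -0.126], TCP at [0.28, -0.559, 0.223] pointing down, gripper open.
Joint ranges: [-2.98, 2.98], [-0.91, 2.08], [0.09, 2.57], [-1.24, 4.39], [0.2, 2.65], [-2.68, 2.68]. Speed limits (rad/s): [2.57, 2.57, 3.01, 3.14, 3.14, 3.14].

INTERFACE

Orientations are given as a 3x3 rotation matrix whose columns are the frame's x, y, z axes.
In Python, from plant import get_obs, get_image, job_done gives the robot as it stands.
- The arm moves only by the tool jog_arm, never from a script. Its argument "increments" is a list of rows, each an object with "dp": the shift along the tool's x, y, z in cm, a list of three; "twist": the turn, a rotation vector about the tool's x, y, z in degrees, a list of three; "grip": the opening, from 0 (shut) to 1 (fully open). A call has 1 to 5 rows; each row shifts and turns the commanded pose from where the row before left it, along the tool's axes as they then stand; what a row does not reach is not made up. A row lasts 1/10 s, in which the tool goes at most 50 mm and 8.59 degrees, less where a joint would pass 70% of its speed; a pose out of reach is approached as far as the arm can. A call with a gripper value outside its range is refused whole. The fingers move at their own pace and stop on an object; "squeeze" is the grip in N (left out, the last holds). Time passes only in rows, so rows that do not move let the fingers close. It gives the time, the measured TCP pose, the force, the opening and the grip force at its end, in the units of the state.
- get_obs(): the state, without advancing time (a new reading comes with each control period).
- get_image(name): name is "side" or "top"; returns a dict with "img" (420x560x3 uint8, blue, green, red), "fx", "fy", "cx", "cy" (pixels), "T" (4x4, takes a point from camera to world coordinates). Camera axes: x right, y down, z forward; pixel columns grow to the right and rows downward; lengths in m; the calibration is good to about 2 mm. A picture is of the moment at which its call begins. There is no depth.
- job_done(): hands the job in; it is judged then, once.
The state is a dict: "time": time; "qpos": joint angles; "qd": joint speeds; "tau": joint torques, N m; "tool_pos": TCP position; "orientation": TCP orientation; "ft_force": force on the tool from outside, world axes, zero at the start; "ft_torque": the same for the moment, N m; "width": opening from 0.0 (shut) to 1.0 (fully open); "gripper_force": force on a finger pad.
Only numpy, scipy, OpenCV 4.12 (cv2) and the standard library are available. Lean on these libraries where they do the work, as an engineer would, in place of code of your own. Each camera call takes 0.05 s, during which the arm holds its last target. There are 200 camera calls.

TASK

Take the grow lamp by the orange knob on its head and swing its stiff arm round until the head hangs centrally above the little vase with the green sprig (not above the reed diffuser or the pepper mill), then let go so that it stays there. Move only the lamp's arm: the vase, the diffuser and the mill stay standing where they are.

Things in the scene. Friction and masses are not known exactly. Their poses are not given: they have to be found in the camera images.
- lamp: White and aluminium grow lamp, fixed to the worktop: round white foot 104 mm across and 18 mm high, upright post of 17 mm diameter, total height 221 mm. Origin: centre of the foot's underside, on the vertical axis of the post, about which the arm swings. Its x and y axes are level, z points up.
- lamp_arm (a joint): Angle of the lamp's arm about the upright post, rad, -1.0 to 1.6. At 0 the arm points along the lamp's own -x axis (roughly toward the robot); it grows counter-clockwise seen from above, so the head then moves to the robot's right. The arm is level, 198 mm above the worktop, 150 mm from the post's axis to the centre of the head. The joint is stiff (about 0.4 N m, so 2 to 4 N sideways at the head) and stays wherever it is left.
- lamp_knob (a point): The point at which to grip the upright orange knob, a cylinder of 18 mm diameter and 50 mm height (212 to 262 mm above the worktop) on top of the lamp's head; the point lies on the knob's axis, 238 mm above the worktop, exactly above the centre of the head. The head is a round white shade 84 mm across, from 184 to 209 mm above the worktop. This point swings with the arm; its x axis points from the head to the post, z up.
- bud_vase: Small round clear-white glass vase with a thin upright sprig of green leaves, 43 mm wide and 114 mm high in all, loose: the thing to be lit. Origin: centre of its underside, z up. The three loose things (vase, diffuser, mill) stand under the circle on which the head swings, to within 12 mm, in any order.
- reed_diffuser: Pale green bottle with a bundle of thin reed sticks, 68 mm wide and 171 mm high, loose; a bystander. Origin: centre of its underside, z up.
- pepper_mill: Dark brown turned wooden pepper mill, 58 mm across and 170 mm high, loose; a bystander. Origin: centre of its underside, z up.

How it is judged:
At the end, for the whole second after the job is handed in: The centre of the lamp's head stands within 25 mm (seen from above) of the axis of the vase with the green sprig, the arm is at rest, and the vase, the reed diffuser and the pepper mill stand upright within 20 mm of where they started (horizontal distance between lamp_knob and bud_vase below 0.025 m and velocity of joint lamp_arm between -0.03 and 0.03 rad/s and distance of each of bud_vase, reed_diffuser, pepper_mill from where it was at the start of the episode below 0.02 m and angle between each of bud_vase, reed_diffuser, pepper_mill's own z axis and vertical below 0.15 rad); the robot touches nothing.
It fails at once if the vase is knocked over or pushed more than 30 mm (distance of bud_vase from where it was at the start of the episode above 0.03 m or angle between bud_vase's own z axis and vertical above 0.4 rad).
It fails at once if the reed diffuser is knocked over or pushed more than 30 mm (distance of reed_diffuser from where it was at the start of the episode above 0.03 m or angle between reed_diffuser's own z axis and vertical above 0.4 rad).
It fails at once if the pepper mill is knocked over or pushed more than 30 mm (distance of pepper_mill from where it was at the start of the episode above 0.03 m or angle between pepper_mill's own z axis and vertical above 0.4 rad).
It also fails if it takes over 29 s, if anything falls off the work surface, if the arm or the gripper's body presses on something with over 40 N, if the wrist force passes 120 N, or if a joint passes its speed limit or range.

## Working session

There is one attempt and no reset: what is moved stays moved. The work goes in short steps, Python scripts to look and compute and a tool call to move; the robot and the scene stay as the last step left them, time stands still between calls to the robot, and variables do not carry over. Pictures are saved under pics/ and viewed, at most 10 in all, crops included, and the job is handed in when it is done.

Besides the shell and the picture viewer there is one more tool, called by a JSON object that holds its "op" and its "data". jog_arm: Moves the arm, as the interface text tells. Its arguments: {"type":"object","properties":{"increments":{"type":"array"},"squeeze":{"type":"number"}},"required":["increments"]}

```bash
mkdir -p pics
python3 - <<'E'
from plant import *
import cv2,pickle
d={}
for n in("side","top"):
    d[n]=get_image(n);cv2.imwrite(f"pics/{n}0.png",d[n]["img"]);i=d[n];print(n,i["fx"],i["fy"],i["cx"],i["cy"],i["T"].round(4).tolist() if hasattr(i["T"],"round") else i["T"])
pickle.dump(d,open("d0.pkl","wb"))
o=get_obs();print(o["tool_pos"],o["orientation"],o["width"],o["time"])
E
```

```text
side 436.52012158971576 436.52012158971576 275.9567308588775 206.2341737134277 [[0.9969, -0.063, 0.0462, 0.463], [-0.075, -0.6072, 0.791, -0.4785], [-0.0218, -0.7921, -0.61, 0.6811], [0.0, 0.0, 0.0, 1.0]]
top 527.4943673370103 527.4943673370103 284.4526859847821 208.15874130650292 [[0.0212, -0.984, 0.177, 0.3328], [-0.9998, -0.0203, 0.0073, 0.185], [-0.0036, -0.1771, -0.9842, 1.0641], [0.0, 0.0, 0.0, 1.0]]
[ 0.27994235 -0.55818789  0.22152757] [[ 8.93921374e-01  4.48223445e-01 -5.65892590e-04]
 [ 4.48223745e-01 -8.93919910e-01  1.63367321e-03]
 [ 2.26387983e-04 -1.71402190e-03 -9.99998505e-01]] 0.9981746740000367 0.1
```

View pics/side0.png

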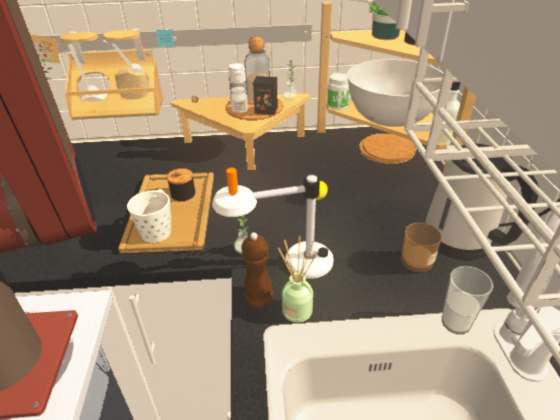

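View pics/top0.png

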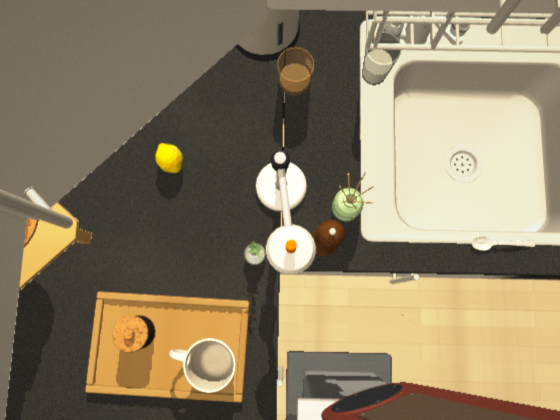

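The side view shows the knob at about (232,182), the mill at (257,270), the diffuser at (297,290) and the vase behind the mill at (242,243). The top view shows the knob at (291,245), post top at (280,158), foot at (281,186) and the sprig at (254,250), so the vase is the neighbour on the +y side. Next step is to measure.

```bash
cat > h.py <<'E'
import numpy as np,pickle
def px(im,u,v,z):
    T=np.array(im["T"]);r=T[:3,:3]@[(u-im["cx"])/im["fx"],(v-im["cy"])/im["fy"],1];c=T[:3,3]
    return (c+r*(z-c[2])/r[2])
E
python3 - <<'E'
from h import *
import cv2
d=pickle.load(open("d0.pkl","rb"));t,s=d["top"],d["side"]
for n,i,u,v,z in[("foot",t,281,186,.018),("posttop",t,280,158,.221),("foot s",s,309,259,.018),("post s",s,312,180,.221),("vase .03",t,255,256,.04),("sprig .114",t,254,244,.11),("vase s",s,241,245,.03),("sprig s",s,241,217,.11),("mill",t,332,231,.17),("diff",t,348,205,.08)]:
    print(n,px(i,u,v,z).round(3))
for n,i in d.items():
    h=cv2.cvtColor(i["img"],cv2.COLOR_BGR2HSV);m=cv2.inRange(h,(5,200,180),(15,255,255))
    k,_,st,c=cv2.connectedComponentsWithStats(m)
    for j in range(1,k):
        if st[j,4]>30: print(n,st[j],c[j],px(i,*c[j],.262 if n=="top" else .237).round(3))
a=cv2.resize(t["img"][140:290,220:400],None,fx=3,fy=3,interpolation=2);b=cv2.resize(s["img"][150:330,190:350],None,fx=2.5,fy=2.5,interpolation=2)
cv2.imwrite("pics/c.png",np.hstack([a[:450,:360],b[:450]]))
E
```

```text
foot [0.566 0.201 0.018]
posttop [0.568 0.2   0.221]
foot s [0.57  0.189 0.018]
post s [0.571 0.191 0.221]
vase .03 [0.421 0.248 0.04 ]
sprig .114 [0.437 0.246 0.11 ]
vase s [0.425 0.234 0.03 ]
sprig s [0.431 0.233 0.11 ]
mill [0.456 0.11  0.17 ]
diff [0.518 0.072 0.08 ]
side [226 171   9  23 120] [230.80833333 182.38333333] [0.421 0.176 0.237]
```

View pics/c.png

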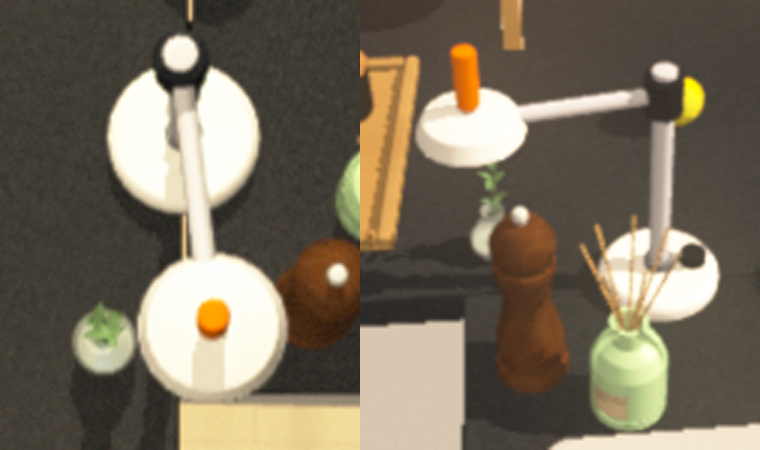

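The crop puts the vase outline's centre at about (255,254) in the top view, the knob top at (291,245.5) and the post top at (280,157.5). The head is between the vase and the mill.

```bash
cat >> h.py <<'E'
def rows(o,p,yaw,n,step=.04,ang=8.0):
    """tool-frame rows toward TCP p and closing-direction yaw (deg, absolute, unwrapped as CCW travel given by yaw)"""
    R=np.array(o["orientation"]);pos=np.array(o["tool_pos"]);cur=np.degrees(np.arctan2(R[1,1],R[0,1]))
    dy=yaw-cur; N=int(np.ceil(max(np.linalg.norm(p-pos)/step,abs(dy)/ang,1)))
    print("N",N,"dyaw",round(dy,1),"pos",pos.round(4),"t",o["time"])
    dw=(p-pos)/N
    for k in range(min(n,N)):
        a=np.radians(cur+k*dy/N);y=np.array([np.cos(a),np.sin(a),0]);x=np.array([-y[1],y[0],0])
        print((np.array([dw@x,dw@y,-dw[2]])*100).round(2),round(-dy/N,1))
E
python3 - <<'E'
from h import *
from plant import *
d=pickle.load(open("d0.pkl","rb"));t,s=d["top"],d["side"]
P=px(t,280,157.5,.221);K=px(t,291,245.5,.262);V=px(t,255,254,.04)
print(P,K,V,"r",np.linalg.norm((K-P)[:2]),np.linalg.norm((V-P)[:2]))
print(px(s,230.8,182.4,.237),px(s,311.6,178.8,.221))
R=np.array(get_obs()["orientation"]);x=np.array([-R[1,1],R[0,1]]);print(x,R[:2,0])
E
```

```text
[0.56931568 0.20040532 0.221     ] [0.41939994 0.17972568 0.262     ] [0.42533624 0.24786697 0.04      ] r 0.1513353163893268 0.1516004257743166
[0.42094655 0.17597549 0.237     ] [0.57072175 0.19531447 0.221     ]
[0.89391991 0.44822345] [0.89392137 0.44822375]
```

{"op": "jog_arm", "data": {"increments": [{"dp":[0,0,-4.5],"twist":[0,0,0],"grip":1},{"dp":[0,0,-4.5],"twist":[0,0,0],"grip":1}]}}

```text
time: 0.3
tool_pos: [0.2796, -0.5573, 0.3107]
orientation: [[0.894, 0.448, -0.002], [0.448, -0.894, 0.006], [0.001, -0.006, -1.0]]
ft_force: [1.7, -0.6, 1.1]
width: 1.003
gripper_force: 0.0
```

```bash
python3 -c "
from h import *;from plant import *
rows(get_obs(),np.array([.42,.178,.31]),98,25)"
```

```text
N 21 dyaw 161.4 pos [ 0.2796 -0.5573  0.3107] t 0.3
[ 2.17 -2.83  0.  ] -7.7
[ 2.53 -2.52  0.  ] -7.7
[ 2.84 -2.15  0.  ] -7.7
[ 3.1  -1.76  0.  ] -7.7
[ 3.31 -1.33  0.  ] -7.7
[ 3.46 -0.87  0.  ] -7.7
[ 3.54 -0.4   0.  ] -7.7
[3.56 0.08 0.  ] -7.7
[3.52 0.55 0.  ] -7.7
[3.42 1.02 0.  ] -7.7
[3.25 1.47 0.  ] -7.7
[3.02 1.89 0.  ] -7.7
[2.74 2.27 0.  ] -7.7
[2.42 2.62 0.  ] -7.7
[2.04 2.92 0.  ] -7.7
[1.63 3.17 0.  ] -7.7
[1.2  3.36 0.  ] -7.7
[0.74 3.49 0.  ] -7.7
[0.26 3.55 0.  ] -7.7
[-0.21  3.56  0.  ] -7.7
[-0.69  3.5   0.  ] -7.7
```

{"op": "jog_arm", "data": {"increments": [{"dp":[2.2,-2.8,0],"twist":[0,0,-7.7],"grip":1},{"dp":[2.5,-2.5,0],"twist":[0,0,-7.7],"grip":1},{"dp":[2.8,-2.2,0],"twist":[0,0,-7.7],"grip":1},{"dp":[3.1,-1.8,0],"twist":[0,0,-7.7],"grip":1},{"dp":[3.3,-1.3,0],"twist":[0,0,-7.7],"grip":1}]}}

```text
time: 0.8
tool_pos: [0.3129, -0.3822, 0.312]
orientation: [[0.416, 0.909, -0.0], [0.909, -0.416, 0.001], [0.001, -0.001, -1.0]]
ft_force: [-0.5, 0.1, 0.7]
width: 1.001
gripper_force: 0.0
```

{"op": "jog_arm", "data": {"increments": [{"dp":[3.5,-0.9,0],"twist":[0,0,-7.7],"grip":1},{"dp":[3.5,-0.4,0],"twist":[0,0,-7.7],"grip":1},{"dp":[3.6,0.1,0],"twist":[0,0,-7.7],"grip":1},{"dp":[3.5,0.6,0],"twist":[0,0,-7.7],"grip":1},{"dp":[3.4,1.0,0],"twist":[0,0,-7.7],"grip":1}]}}

```text
time: 1.3
tool_pos: [0.3463, -0.2072, 0.3122]
orientation: [[-0.241, 0.971, -0.0], [0.971, 0.241, 0.0], [0.0, -0.0, -1.0]]
ft_force: [0.1, -0.7, 0.2]
width: 0.998
gripper_force: 0.0
```

{"op": "jog_arm", "data": {"increments": [{"dp":[3.2,1.5,0],"twist":[0,0,-7.7],"grip":1},{"dp":[3.0,1.9,0],"twist":[0,0,-7.7],"grip":1},{"dp":[2.7,2.3,0],"twist":[0,0,-7.7],"grip":1},{"dp":[2.4,2.6,0],"twist":[0,0,-7.7],"grip":1},{"dp":[2.0,2.9,0],"twist":[0,0,-7.7],"grip":1}]}}

```text
time: 1.8
tool_pos: [0.3803, -0.0336, 0.3123]
orientation: [[-0.793, 0.61, -0.0], [0.61, 0.793, 0.0], [0.0, 0.0, -1.0]]
ft_force: [0.1, -0.5, 0.1]
width: 0.997
gripper_force: 0.0
```

```bash
python3 -c "
from h import *;from plant import *
o=get_obs();print(o['qpos'],o['orientation'])
rows(o,np.array([.42,.178,.31]),98,25)"
```

```text
[-2.95519125e-01 -4.41514810e-01  1.96832439e+00  2.49557654e-05
  1.61483674e+00 -1.21072662e+00] [[-7.92689767e-01  6.09625239e-01 -4.40765219e-05]
 [ 6.09625238e-01  7.92689768e-01  3.94796608e-05]
 [ 5.90068055e-05  4.42496292e-06 -9.99999998e-01]]
N 6 dyaw 45.6 pos [ 0.3803 -0.0336  0.3123] t 1.8
[1.63 3.2  0.04] -7.6
[1.19 3.39 0.04] -7.6
[0.73 3.51 0.04] -7.6
[0.26 3.58 0.04] -7.6
[-0.22  3.58  0.04] -7.6
[-0.69  3.52  0.04] -7.6
```

{"op": "jog_arm", "data": {"increments": [{"dp":[1.6,3.2,0],"twist":[0,0,-7.6],"grip":1},{"dp":[1.2,3.4,0],"twist":[0,0,-7.6],"grip":1},{"dp":[0.7,3.5,0],"twist":[0,0,-7.6],"grip":1},{"dp":[0.3,3.6,0],"twist":[0,0,-7.6],"grip":1},{"dp":[-0.2,3.6,0],"twist":[0,0,-7.6],"grip":1}]}}

```text
time: 2.3
tool_pos: [0.4142, 0.143, 0.3122]
orientation: [[-1.0, -0.008, -0.0], [-0.008, 1.0, -0.0], [0.0, -0.0, -1.0]]
ft_force: [0.6, 0.2, 0.6]
width: 1.003
gripper_force: 0.0
```

{"op": "jog_arm", "data": {"increments": [{"dp":[-0.7,3.5,0],"twist":[0,0,-7.6],"grip":1},{"dp":[0,0,0],"twist":[0,0,0],"grip":1}]}}

```text
time: 2.5
tool_pos: [0.421, 0.1796, 0.3119]
orientation: [[-0.99, -0.142, -0.001], [-0.142, 0.99, 0.001], [0.001, 0.001, -1.0]]
ft_force: [-0.1, -0.6, -0.5]
width: 1.0
gripper_force: 0.0
```

Run:
```python
from h import *;from plant import *
import cv2
rows(get_obs(),np.array([.42,.178,.222]),98,3)
a=get_image("side")["img"];cv2.imwrite("pics/s1.png",cv2.resize(a[60:330,130:430],None,fx=2,fy=2))
```

```text
N 3 dyaw -0.2 pos [0.421  0.1796 0.3119] t 2.5
[ 0.04 -0.05  3.  ] 0.1
[ 0.04 -0.05  3.  ] 0.1
[ 0.04 -0.05  3.  ] 0.1
```

View pics/s1.png

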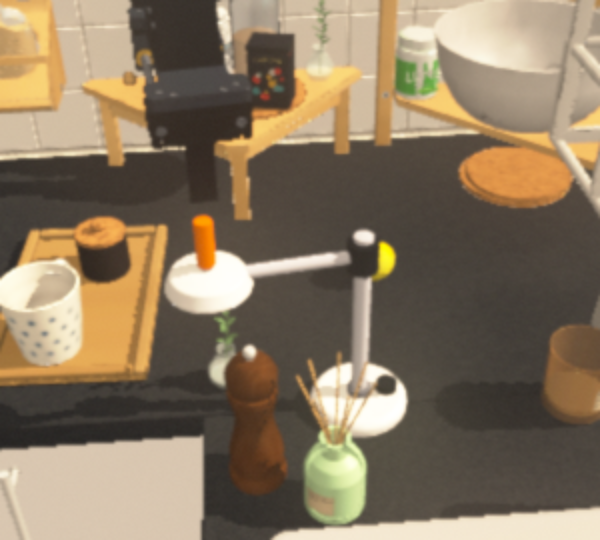

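The fingers hang directly over the knob: finger tip at about (202,195), knob top at (203,220). The bystanders have not moved. Next I descend and grip.

{"op": "jog_arm", "data": {"increments": [{"dp":[0,0,3],"twist":[0,0,0],"grip":1},{"dp":[0,0,3],"twist":[0,0,0],"grip":1},{"dp":[0,0,2],"twist":[0,0,0],"grip":1},{"dp":[0,0,1],"twist":[0,0,0],"grip":1},{"dp":[0,0,0],"twist":[0,0,0],"grip":1}]}}

```text
time: 3.05
tool_pos: [0.4204, 0.1754, 0.2212]
orientation: [[-0.991, -0.133, -0.003], [-0.133, 0.991, -0.001], [0.003, -0.001, -1.0]]
ft_force: [0.3, 0.4, 0.3]
width: 0.998
gripper_force: 0.0
```

{"op": "jog_arm", "data": {"increments": [{"dp":[0,0,0],"twist":[0,0,0],"grip":0},{"dp":[0,0,0],"twist":[0,0,0],"grip":0},{"dp":[0,0,0],"twist":[0,0,0],"grip":0},{"dp":[0,0,0],"twist":[0,0,0],"grip":0},{"dp":[0,0,0],"twist":[0,0,0],"grip":0}], "squeeze": 25}}

```text
time: 3.55
tool_pos: [0.4216, 0.1765, 0.223]
orientation: [[-0.991, -0.135, 0.001], [-0.135, 0.991, 0.0], [-0.001, 0.0, -1.0]]
ft_force: [0.6, 0.2, 0.4]
width: 0.633
gripper_force: 0.0
```

{"op": "jog_arm", "data": {"increments": [{"dp":[0,0,0],"twist":[0,0,0],"grip":0},{"dp":[0,0,0],"twist":[0,0,0],"grip":0},{"dp":[0,0,0],"twist":[0,0,0],"grip":0}]}}

```text
time: 3.85
tool_pos: [0.4213, 0.1764, 0.2225]
orientation: [[-0.991, -0.135, -0.0], [-0.135, 0.991, -0.0], [0.0, -0.0, -1.0]]
ft_force: [1.2, 0.6, 0.8]
width: 0.353
gripper_force: 0.0
```

{"op": "jog_arm", "data": {"increments": [{"dp":[0,0,0],"twist":[0,0,0],"grip":0},{"dp":[0,0,0],"twist":[0,0,0],"grip":0},{"dp":[0,0,0],"twist":[0,0,0],"grip":0},{"dp":[0,0,0],"twist":[0,0,0],"grip":0}]}}

```text
time: 4.25
tool_pos: [0.4212, 0.1767, 0.2225]
orientation: [[-0.991, -0.135, -0.0], [-0.135, 0.991, 0.001], [0.0, 0.001, -1.0]]
ft_force: [-1.4, 2.8, 0.5]
width: 0.197
gripper_force: 25.0
```

Run:
```python
from h import *;from plant import *
o=get_obs();p=o["tool_pos"];print(p,o["width"],o["gripper_force"],o["ft_force"])
# arc about post: vase angle
P=np.array([.5693,.2004]);V=np.array([.4253,.2479])
a0=np.arctan2(*(p[:2]-P)[::-1])%(2*np.pi);a1=np.arctan2(*(V-P)[::-1]);n=12
r=np.linalg.norm(p[:2]-P);print("r",r,np.degrees([a0,a1]))
d=(a1-a0)/n;R=np.array(o["orientation"])
q=[P+r*np.array([np.cos(a0+d*k),np.sin(a0+d*k)]) for k in range(n+1)]
yaw=np.arctan2(R[1,1],R[0,1])
for k in range(n):
    b=yaw+d*k;y=np.array([np.cos(b),np.sin(b)]);x=np.array([-y[1],y[0]]);w=(q[k+1]-q[k])*100
    print(w@x,w@y,-np.degrees(d))
print(q[-1])
```

```text
[0.42117676 0.1767087  0.22248354] 0.19685121454417273 24.999651750549674 [-1.35709738  2.83992183  0.54064138]
r 0.1500059062619815 [189.08710178 161.74428661]
0.0021228740092451024 0.5965080898671634 2.278567930749388
0.002122874009243425 0.5965080898671526 2.278567930749388
0.0021228740092454133 0.5965080898671611 2.278567930749388
0.002122874009243455 0.5965080898671563 2.278567930749388
0.0021228740092504054 0.5965080898671595 2.278567930749388
0.002122874009243868 0.5965080898671599 2.278567930749388
0.00212287400924668 0.5965080898671545 2.278567930749388
0.002122874009241377 0.5965080898671619 2.278567930749388
0.002122874009248419 0.5965080898671559 2.278567930749388
0.002122874009241881 0.5965080898671601 2.278567930749388
0.002122874009247618 0.5965080898671542 2.278567930749388
0.00212287400924617 0.5965080898671619 2.278567930749388
[0.42684421 0.24739063]
```

{"op": "jog_arm", "data": {"increments": [{"dp":[0,0.6,0],"twist":[0,0,2.3],"grip":0},{"dp":[0,0.6,0],"twist":[0,0,2.3],"grip":0},{"dp":[0,0.6,0],"twist":[0,0,2.3],"grip":0},{"dp":[0,0.6,0],"twist":[0,0,2.3],"grip":0}]}}

```text
time: 4.65
tool_pos: [0.4193, 0.1996, 0.2225]
orientation: [[-1.0, 0.027, -0.001], [0.027, 1.0, -0.002], [0.001, -0.002, -1.0]]
ft_force: [-2.2, -2.0, 0.8]
width: 0.197
gripper_force: 25.0
```

{"op": "jog_arm", "data": {"increments": [{"dp":[0,0.6,0],"twist":[0,0,2.3],"grip":0},{"dp":[0,0.6,0],"twist":[0,0,2.3],"grip":0},{"dp":[0,0.6,0],"twist":[0,0,2.3],"grip":0},{"dp":[0,0.6,0],"twist":[0,0,2.3],"grip":0}]}}

```text
time: 5.05
tool_pos: [0.421, 0.2237, 0.2225]
orientation: [[-0.982, 0.187, -0.002], [0.187, 0.982, -0.002], [0.001, -0.002, -1.0]]
ft_force: [-3.3, -1.4, 1.5]
width: 0.203
gripper_force: 25.0
```

{"op": "jog_arm", "data": {"increments": [{"dp":[0,0.6,0],"twist":[0,0,2.3],"grip":0},{"dp":[0,0.6,0],"twist":[0,0,2.3],"grip":0},{"dp":[0,0.6,0],"twist":[0,0,2.3],"grip":0},{"dp":[0,0.6,0],"twist":[0,0,2.3],"grip":0},{"dp":[0,0,0],"twist":[0,0,0],"grip":0}]}}

```text
time: 5.55
tool_pos: [0.4269, 0.248, 0.2225]
orientation: [[-0.941, 0.34, -0.001], [0.34, 0.941, 0.0], [0.001, -0.0, -1.0]]
ft_force: [-4.4, 3.0, 1.7]
width: 0.201
gripper_force: 25.0
```

Run:
```python
from h import *;from plant import *
import cv2
o=get_obs();print(o["tool_pos"],o["ft_force"],o["width"])
a=get_image("side")["img"];b=get_image("top")["img"]
f=lambda a:cv2.resize(a,None,fx=2,fy=2)
cv2.imwrite("pics/s2.png",np.hstack([f(a[100:330,150:350]),f(b[130:360,190:390])]))
```

```text
[0.42686478 0.24797482 0.22251204] [-4.36047823  2.95214987  1.7382219 ] 0.20086535070812836
```

View pics/s2.png

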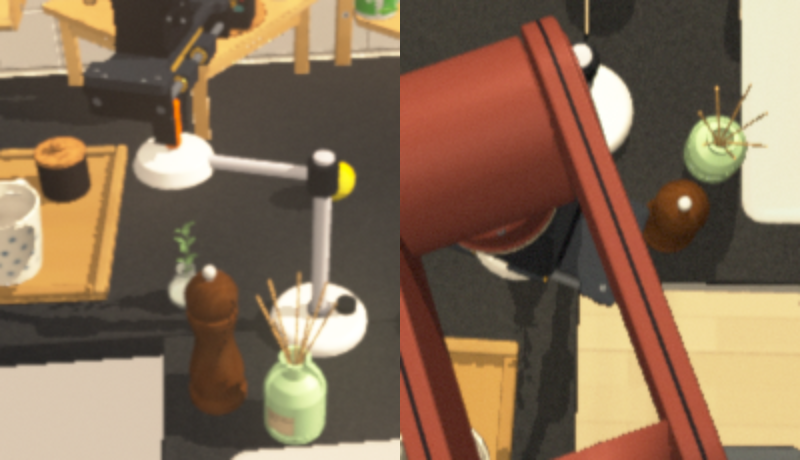

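In the side crop the head at (172,162) hangs over the sprig at (185,240), and all three objects stand. Now I release and retreat.

{"op": "jog_arm", "data": {"increments": [{"dp":[0,0,0],"twist":[0,0,0],"grip":0.8},{"dp":[0,0,0],"twist":[0,0,0],"grip":0.8},{"dp":[0,0,0],"twist":[0,0,0],"grip":0.8},{"dp":[0,0,0],"twist":[0,0,0],"grip":0.8},{"dp":[0,0,0],"twist":[0,0,0],"grip":0.8}]}}

```text
time: 6.15
tool_pos: [0.4277, 0.2472, 0.2226]
orientation: [[-0.94, 0.34, 0.0], [0.34, 0.94, -0.0], [-0.0, -0.0, -1.0]]
ft_force: [0.2, -0.3, 0.0]
width: 0.568
gripper_force: 0.0
```

{"op": "jog_arm", "data": {"increments": [{"dp":[0,0,0],"twist":[0,0,0],"grip":0.8},{"dp":[0,0,-1],"twist":[0,0,0],"grip":0.8},{"dp":[0,0,-3],"twist":[0,0,0],"grip":0.8},{"dp":[0,0,-3],"twist":[0,0,0],"grip":0.8},{"dp":[0,0,-3],"twist":[0,0,0],"grip":0.8}]}}

```text
time: 6.65
tool_pos: [0.4274, 0.2474, 0.3244]
orientation: [[-0.94, 0.34, 0.0], [0.34, 0.94, 0.0], [-0.0, 0.0, -1.0]]
ft_force: [0.4, 0.2, -0.1]
width: 0.798
gripper_force: 0.0
```

{"op": "jog_arm", "data": {"increments": [{"dp":[3.5,-3.5,0],"twist":[0,0,0],"grip":0.8},{"dp":[0,-5,0],"twist":[0,0,0],"grip":0.8},{"dp":[0,-5,0],"twist":[0,0,0],"grip":0.8},{"dp":[0,-5,0],"twist":[0,0,0],"grip":0.8},{"dp":[0,-5,0],"twist":[0,0,0],"grip":0.8}]}}

```text
time: 7.15
tool_pos: [0.3137, 0.0372, 0.3234]
orientation: [[-0.941, 0.338, 0.002], [0.338, 0.941, -0.001], [-0.002, 0.0, -1.0]]
ft_force: [-0.2, -1.6, 0.1]
width: 0.802
gripper_force: 0.0
```

{"op": "jog_arm", "data": {"increments": [{"dp":[0,-5,0],"twist":[0,0,0],"grip":0.8},{"dp":[0,-5,0],"twist":[0,0,0],"grip":0.8},{"dp":[0,-5,0],"twist":[0,0,0],"grip":0.8},{"dp":[0,0,0],"twist":[0,0,0],"grip":0.8}]}}

```text
time: 7.55
tool_pos: [0.2609, -0.1093, 0.3234]
orientation: [[-0.934, 0.356, 0.0], [0.356, 0.934, -0.003], [-0.001, -0.003, -1.0]]
ft_force: [-0.1, 0.4, 1.0]
width: 0.801
gripper_force: 0.0
```

Run:
```python
from h import *;from plant import *
import cv2
o=get_obs();print(o["time"],o["tool_pos"],o["ft_force"],o["width"])
A=get_image("side");B=get_image("top");a,b=A["img"],B["img"]
h=cv2.cvtColor(a,cv2.COLOR_BGR2HSV);m=cv2.inRange(h,(5,200,180),(15,255,255))[100:250,150:350]
k,_,st,c=cv2.connectedComponentsWithStats(m);j=1+st[1:,4].argmax();print(st[j],px(A,*(c[j]+[150,100]),.237))
f=lambda a:cv2.resize(a,None,fx=2,fy=2)
cv2.imwrite("pics/s3.png",np.hstack([f(a[100:330,150:350]),f(b[130:360,190:390])]))
```

```text
7.55 [ 0.26089692 -0.1092614   0.32336946] [-0.07704482  0.37466258  1.0498715 ] 0.8011201184830817
[ 80  51  10  23 107] [0.42695785 0.24302076 0.237     ]
```

View pics/s3.png

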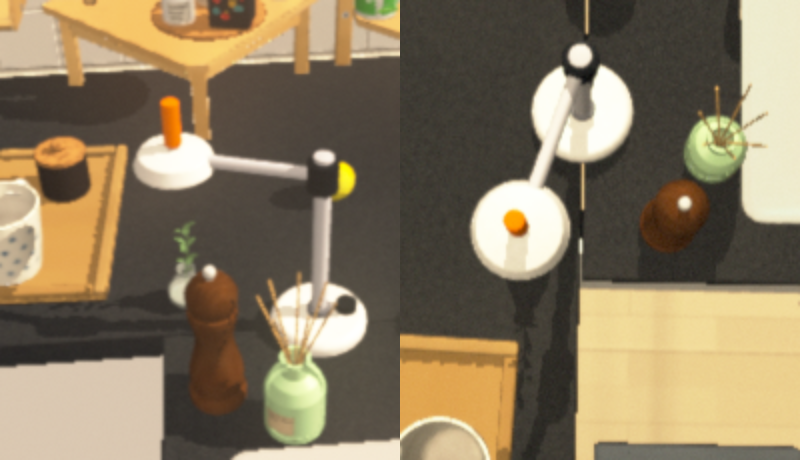

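The head stays at about (0.427, 0.247), within 3 mm of the measured vase axis. In the top crop the knob is at (515,222) and the vase is hidden under the head. The side crop shows all three objects upright and unmoved.

```bash
python3 -c "
from plant import *
print(job_done())"
```

```text
the job is handed in; nothing more can be done
None
```

The lamp head now hangs within about 3 mm of the vase's axis by my measurement; I let go, the arm stayed put, the vase, diffuser and mill still stand where they were, and the job is handed in (no verdict was returned).

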